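Screw home the lid left loose on a soaking jar

TASK

Three glass soaking jars with knurled metal screw lids stand in a row in the steel stand; on one of them the lid was only started on its thread and stands about a centimetre higher than the other two. Screw that lid down, clockwise seen from above, letting go and gripping afresh between turns, until it is fully home, and let go of it.

Things in the scene. Friction and masses are not known exactly. Their poses are not given: they have to be found in the camera images.
- lid (a joint): How far the loose lid is unscrewed, rad: 0 = fully home (firm stop), growing anticlockwise seen from above; starts at 3.9 to 4.5. Screwed clockwise, the lid sinks 2.5 mm per rad. It turns against a steady friction of about 0.1 N m, stays where it is left and cannot come off; pressing or lifting does not turn it. At the stop it only slips in the fingers if turned further.
- lid_center (a point): Centre of the loose lid, half-way up, on its upright axis: aluminium, 48 mm diameter, 22 mm high, knurled side; 10 to 11 mm higher than the other two, threaded neck showing below. Home, its centre is 77 mm above the worktop. Its jar, a straight glass cylinder 42 mm in diameter, and the stand are fixed. The jars stand in a row 110 mm apart; the loose lid may be on any of them.
- jar_shut_1_lid (a point): Centre, half-way up, of the lid of one of the two other jars, same size and look; it is already fully home (centre 77 mm above the worktop) and does not move.
- jar_shut_2_lid (a point): Centre, half-way up, of the lid of the other closed jar; likewise fully home and immovable.

How it is judged:
By the outcome, as a careful person would: the job done as asked, in the order asked, and still so for the second after the job is handed in, with the robot touching nothing.
It also fails if it takes over 48 s, if anything falls off the work surface, if the arm or the gripper's body presses on something with over 40 N, if the wrist force passes 120 N, or if a joint passes its speed limit or range.

ROBOT

A 6-joint arm with a two-finger parallel gripper is mounted at the origin on a cart in front of the work surface, level with it; the furniture and walls round the work are solid. World frame = base frame: x ahead of the robot, y to its left, z up, the work surface at z = 0. Lengths are in mm, angles in rad, forces in N, time in s.
With the tool pointing down it reaches from about 350 to 775 mm from the base axis. Payload 5.5 kg.
Tool frame: the origin (TCP) lies at the very end of the fingers, on their centre line; the grasp point (between the pads) lies 19 mm behind it; z points along the fingers, y is the line along which they close (so a half turn about z gives the same grasp; the last joint's range is limited). The gripper opens to 85 mm and grips with 20 to 120 N. Pads are 22 mm wide; open, the fingers measure 114 mm over their backs; the gripper's body (76 mm by 85 mm) begins 54 mm behind the grasp point. The pads swing forward as they close: fully open they stand 13 mm farther back than shut.
Start: joints at [1.166, 0.313, 0.046, 1.304, 0, 1.431], TCP at [150.511, 554.997, 203.223] pointing down, gripper open.
Joint ranges: [-2.76, 2.76], [-0.86, 1.69], [-1.03, 1.26], [-2.2, 2.34], [-1.47, 1.5], [-3.14, 3.14]. Speed limits (rad/s): [2.57, 2.57, 3.14, 3.14, 3.14, 3.14].

INTERFACE

Orientations are given as [roll, pitch, yaw] about the fixed x, y, z axes, in that order (R = Rz(yaw) Ry(pitch) Rx(roll)).
In Python, from station import manip gives the robot as it stands.
- The arm moves only by the tool apply_moves, never from a script. Its argument "rows" is a list of rows, each a list of 2 entries, a list of its own where there are three numbers: the shift along the world's x, y, z in units of 75 cm (1.0 is 75 cm), then the turn, a rotation vector about the world's x, y, z in units of 30 degrees (1.0 is 30 degrees). In form: [[[tx, ty, tz], [ax, ay, az]], ...]. A call has 1 to 5 rows; each row is the pose to reach, as a shift and turn from the pose commanded when the call began; what a row does not reach only later rows make up. A row lasts 1/10 s, in which the tool goes at most 50 mm and 8.59 degrees, less where a joint would pass 70% of its speed; a pose out of reach is approached as far as the arm can. A call with a number of a shift or a turn outside -1 to 1 is refused whole. A call with a gripper value outside its range is refused whole. "fingers" is the closure, from -1 (fully open) to 1 (shut), set as the call begins (left out, the last holds). The fingers move at their own pace and stop on an object; the grip force is fixed at half the most. Time passes only in rows, so rows that repeat a pose let the fingers close. It gives the time, the measured TCP pose, the force, the opening and the grip force at its end, in the units of the state.
- manip.get_obs(): the state, without advancing time (a new reading comes with each control period).
- manip.snapshot(name): name is "side" or "top" or "wrist"; returns a dict with "frame" (480x640x3 uint8, blue, green, red), "depth" (480x640 float32, mm along the optical axis (not along the pixel's ray), 0 where there is no reading), "intrinsics" (3x3 intrinsics, pixels), "origin" and "orientation" of the camera in the world. Camera axes: x right, y up, looking along -z (the intrinsics and any distortion apply to the point x, -y, -z); pixel columns grow to the right and rows downward; lengths in mm; the calibration is good to about 2 mm. A picture is of the moment at which its call begins.
- manip.finish_job(): hands the job in; it is judged then, once.
The state is a dict: "time": time; "qpos": joint angles; "qvel": joint speeds; "joint_efforts": joint torques, N m; "eef_pos": TCP position; "ee_rot": TCP orientation; "ft_force": force on the tool from outside, world axes, zero at the start; "wrist_torque": the same for the moment, N m; "width": opening from 0.0 (shut) to 1.0 (fully open); "grasp_force": force on a finger pad.
Only numpy, scipy, OpenCV 4.12 (cv2) and the standard library are available. Lean on these libraries where they do the work, as an engineer would, in place of code of your own. Each camera call takes 0.05 s, during which the arm holds its last target. There are 200 camera calls.

## Working session

There is one attempt and no reset: what is moved stays moved. The work goes in short steps, Python scripts to look and compute and a tool call to move; the robot and the scene stay as the last step left them, time stands still between calls to the robot, and variables do not carry over. Pictures are saved under pics/ and viewed, at most 10 in all, crops included, and the job is handed in when it is done.

Besides the shell and the picture viewer there is one more tool, called as name(argument=value, ...), one argument or row to a line, values as JSON. apply_moves: Moves the arm, as the interface text tells. Its arguments: {"type":"object","properties":{"rows":{"type":"array","items":{"type":"array"}},"fingers":{"type":"number"}},"required":["rows"]}

```bash
mkdir -p pics; cat > h.py <<'E'
import numpy as np, cv2
from station import manip
def cloud(s):
    K=np.array(s["intrinsics"]);d=s["depth"];v,u=np.mgrid[:480,:640]
    p=np.stack([(u-K[0,2])/K[0,0]*d,-(v-K[1,2])/K[1,1]*d,-d],-1)
    R=np.array(s["orientation"])
    if R.shape!=(3,3):
        print("orient",R)
        from scipy.spatial.transform import Rotation as Ro
        R=Ro.from_euler('xyz',R).as_matrix()
    return p@R.T+np.array(s["origin"])
E
python3 - <<'E'
from h import *
o=manip.get_obs();print(o)
s=manip.snapshot("top");cv2.imwrite("pics/top.png",s["frame"]);np.savez("top.npz",**s)
P=cloud(s);m=(s["depth"]>0)&(P[...,2]>70)&(P[...,2]<115)
n,l,st,c=cv2.connectedComponentsWithStats(m.astype(np.uint8))
for i in range(1,n):
    if st[i,4]>60:
        q=P[l==i];print(st[i],np.median(q,0),q.min(0),q.max(0))
print(s["origin"])
E
```

```text
{'time': 0.0, 'qpos': array([ 1.16641588e+00,  3.14031264e-01,  4.49929465e-02,  1.30359637e+00,
       -1.56484544e-05,  1.43119659e+00]), 'qvel': array([-0.0015481 ,  0.00104184, -0.00074477, -0.0003127 ,  0.00043003,
        0.00115851]), 'joint_efforts': array([ 8.97348818e-04, -4.80624676e+01,  2.98534656e+01,  1.94926397e-02,
       -1.01175274e-04,  1.47993713e-06]), 'eef_pos': array([150.26996252, 554.44253656, 202.29706871]), 'ee_rot': array([-3.13977000e+00, -2.40305914e-04,  2.87681174e+00]), 'ft_force': array([0.20431675, 0.33025819, 0.07576647]), 'wrist_torque': array([-0.01709197,  0.07880188, -0.0770128 ]), 'grasp_force': 0.0, 'width': 0.9964391227517281}
orient [ 0.10708552  0.02456469 -1.5614001 ]
[  222     0   338   185 60612] [ 712.51840416 -354.76971894  109.87547177] [ 561.54776583 -634.59485907   79.02080291] [883.20569227 -72.72527485 114.96072708]
[377 229  29  29 658] [ 461.57081321 -357.55697546   87.79465687] [ 438.9022858  -381.26924975   70.30340989] [ 485.56360484 -334.54867015   93.32198492]
[  7 230  34  31 460] [449.64535573 249.81692978  92.95898777] [427.94222067 243.74733654  70.11719069] [477.95675499 276.15059885 114.93243154]
[313 242  29  29 646] [ 438.96885587 -251.07197518   88.05310605] [ 415.79695608 -274.38848506   70.29986081] [ 462.93286936 -227.36507695   93.30100567]
[248 254  30  30 682] [ 415.96433014 -144.59250432   98.97022437] [ 393.09510257 -167.34619911   77.16422118] [ 441.14466697 -120.89643604  103.68051739]
[ 370.55526607 -270.7274241   971.42356594]
```

View pics/top.png

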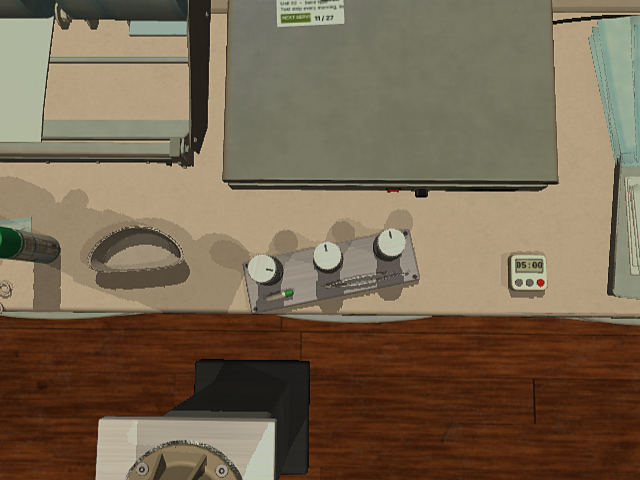

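The top view shows three lids at about (262,269), (327,257) and (390,243). The left one's top is at z≈98.5 against 88 for the others, so it is the loose lid, at about (416,-144). I'll check the path for obstacles.

```bash
python3 - <<'E'
from h import *
s=dict(np.load("top.npz"));P=cloud(s);ok=s["depth"]>0
m=ok&(np.hypot(P[...,0]-416,P[...,1]+144.5)<40)&(P[...,2]>94)
(c,r)=cv2.minEnclosingCircle(P[m][:,:2].astype(np.float32).reshape(-1,1,2));print("loose",c,r,np.median(P[m][:,2]))
for n,a in(("mid",(439,-251)),("right",(461.6,-357.6))):
    k=ok&(np.hypot(P[...,0]-a[0],P[...,1]-a[1])<40)&(P[...,2]>83);print(n,cv2.minEnclosingCircle(P[k][:,:2].astype(np.float32).reshape(-1,1,2)),np.median(P[k][:,2]))
print("max z in cells, rows x, cols y from 600 down")
for x in range(300,760,60):
    print(x,[int(np.max(P[...,2][k])) if (k:=ok&(abs(P[...,0]-x)<30)&(abs(P[...,1]-y)<30)).any() else -99 for y in range(600,-420,-60)])
s=manip.snapshot("side");cv2.imwrite("pics/side.png",s["frame"]);P=cloud(s);ok=s["depth"]>0
print(s["origin"])
for x in range(300,760,60):
    print(x,[int(np.max(P[...,2][k])) if (k:=ok&(abs(P[...,0]-x)<30)&(abs(P[...,1]-y)<30)).any() else -99 for y in range(600,-420,-60)])
k=ok&(np.hypot(P[...,0]-416,P[...,1]+144.5)<32)&(P[...,2]>60)
print(P[k].min(0),P[k].max(0))
E
```

```text
orient [ 0.10708552  0.02456469 -1.5614001 ]
loose (417.1007995605469, -143.54751586914062) 23.97646141052246 99.09062835581767
mid ((439.9730529785156, -250.97621154785156), 24.176633834838867) 88.12003860920197
right ((462.80224609375, -358.2997131347656), 24.1683292388916) 87.90420502634475
max z in cells, rows x, cols y from 600 down
300 [-805, -804, -803, -84, -80, -80, -80, -82, -803, -801, -803, -801, -798, -81, -79, -80, -81]
360 [-99, -99, -99, -80, 10, 6, 6, 6, 5, 6, 5, 5, 24, 27, 24, 18, 14]
420 [-99, -99, -99, -99, 10, 129, 171, 37, 36, 37, 38, 5, 103, 103, 93, 90, 93]
480 [-99, -99, -99, -99, 6, 7, 173, 37, 37, 38, 37, 6, 5, 14, 91, 88, 93]
540 [-99, -99, -99, -99, 6, 6, 244, 296, 296, 297, 297, 300, 114, 113, 113, 114, 113]
600 [-99, -99, -99, -99, 6, 6, 246, 294, 294, 294, 294, 298, 115, 115, 114, 114, 115]
660 [-99, -99, -99, -99, -99, 3, 244, 245, 3, 6, 4, 292, 115, 114, 114, 114, 114]
720 [-99, -99, -99, -99, -99, 6, 240, 241, 310, 331, 332, 332, 114, 116, 115, 114, 114]
orient [ 1.13092083 -0.01716054 -0.11496581]
[  374.15584379 -1037.98709196   483.76044669]
300 [-99, -99, -99, -87, -83, -82, -82, -85, -806, -99, -99, -99, -99, -85, -82, -81, -82]
360 [2, 3, 1, 8, 8, 6, 2, 2, 2, 3, 2, 2, 24, 25, 22, 19, 13]
420 [3, 10, 8, 8, 7, 172, 172, 36, 35, 34, 2, 2, 101, 100, 90, 88, 89]
480 [2, 1, 2, 2, 7, 172, 173, 35, 35, 34, 34, 2, 2, 2, 90, 88, 90]
540 [2, 2, 2, 2, 301, 299, 294, 293, 294, 294, 294, 296, 111, 111, 111, 111, 111]
600 [33, 2, 20, 279, 301, 297, 291, 242, 2, 292, 291, 296, 111, 111, 111, 112, 111]
660 [19, 2, 21, 289, 277, 241, 241, 242, 240, -99, -99, 290, 112, 112, 111, 111, 112]
720 [20, 2, 44, 311, 335, 329, 286, 238, 309, 335, 338, 337, 111, 111, 112, 112, 111]
[ 392.67682858 -170.31360373   60.09577061] [ 440.96245239 -121.6099127   101.2046452 ]
```

View pics/side.png

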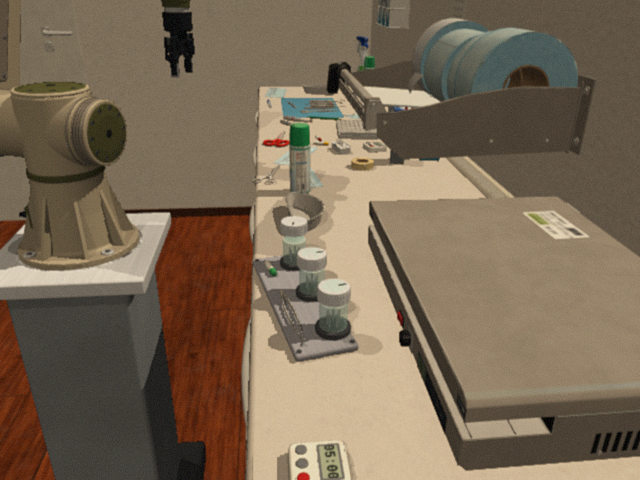

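The side view shows the stand in the clear, with lids at about (293,225), (311,257) and (334,290). A spray bottle, 172 mm tall, stands at (300,160), so I'll pass above it on the base side.

apply_moves(
  rows=[
    [[0.04,-0.048,0.01],[0,0,0.2]],
    [[0.08,-0.096,0.02],[0,0,0.4]],
    [[0.12,-0.144,0.03],[0,0,0.6]],
    [[0.16,-0.192,0.04],[0,0,0.8]],
    [[0.2,-0.24,0.05],[0,0,1]],
  ],
  fingers=-1,
)

```text
time: 0.6
eef_pos: [301.1, 373.4, 240.7]
ee_rot: [-3.141, -0.0, -2.878]
ft_force: [1.2, 0.3, -0.6]
width: 1.0
grasp_force: 0.0
```

apply_moves(
  rows=[
    [[0.02,-0.06,0],[0,0,0.2]],
    [[0.04,-0.12,0],[0,0,0.4]],
    [[0.06,-0.18,0],[0,0,0.6]],
    [[0.08,-0.24,0],[0,0,0.8]],
    [[0.1,-0.3,0],[0,0,1]],
  ],
)

```text
time: 1.1
eef_pos: [375.2, 149.1, 240.6]
ee_rot: [3.141, 0.0, -2.357]
ft_force: [0.9, -0.3, -0.8]
width: 1.002
grasp_force: 0.0
```

apply_moves(
  rows=[
    [[0.006,-0.06,0],[0,0,0]],
    [[0.012,-0.12,0],[0,0,0]],
    [[0.018,-0.18,0],[0,0,0]],
    [[0.024,-0.24,0],[0,0,0]],
    [[0.03,-0.3,0],[0,0,0]],
  ],
)

```text
time: 1.6
eef_pos: [397.3, -75.9, 240.6]
ee_rot: [3.141, 0.0, -2.362]
ft_force: [-0.0, 1.1, 0.7]
width: 0.998
grasp_force: 0.0
```

apply_moves(
  rows=[
    [[0.008,-0.03,-0.02],[0,0,0]],
    [[0.017,-0.06,-0.05],[0,0,0]],
    [[0.025,-0.092,-0.08],[0,0,0]],
    [[0.025,-0.092,-0.08],[0,0,0]],
    [[0.025,-0.092,-0.08],[0,0,0]],
  ],
)

```text
time: 2.1
eef_pos: [415.7, -142.9, 180.1]
ee_rot: [3.139, -0.0, -2.363]
ft_force: [-0.1, 0.4, 0.3]
width: 1.001
grasp_force: 0.0
```

```bash
python3 - <<'E'
from h import *
o=manip.get_obs();print(o["time"],o["qpos"],o["eef_pos"],o["ee_rot"])
s=manip.snapshot("wrist");cv2.imwrite("pics/w1.png",s["frame"]);P=cloud(s);print(s["origin"])
ok=s["depth"]>0
m=ok&(P[...,2]>94)&(np.hypot(P[...,0]-417,P[...,1]+144)<35)
print(m.sum())
if m.sum()>50:
    print(cv2.minEnclosingCircle(P[m][:,:2].astype(np.float32).reshape(-1,1,2)),np.median(P[m],0))
    v,u=np.nonzero(m);print(u.min(),u.max(),v.min(),v.max())
E
```

```text
2.1 [-5.14300730e-01  6.35469368e-02 -3.20188819e-01  1.18978119e+00
  3.17665321e-04 -1.29331729e+00] [ 415.68228709 -142.86173458  180.10001439] [ 3.13888908e+00 -4.39750539e-04 -2.36257593e+00]
orient [-0.32873408 -0.0029264   2.34961423]
[ 356.40360316 -200.6921395   350.74890988]
16652
((412.0166931152344, -149.5235137939453), 32.67522430419922) [ 411.80370077 -150.65945956  289.06834202]
151 466 204 479
```

View pics/w1.png

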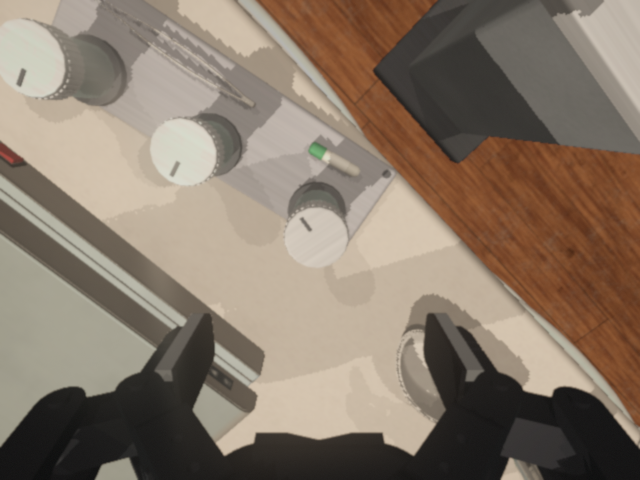

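The wrist view shows the loose lid at about (317,235) with its mark at (306,223), centred between the fingers laterally. I'll measure it with the fingers excluded.

```bash
python3 - <<'E'
from h import *
s=manip.snapshot("wrist");P=cloud(s);ok=s["depth"]>0
m=ok&(P[...,2]>95)&(P[...,2]<104)&(np.hypot(P[...,0]-417,P[...,1]+144)<35)
z=np.median(P[m][:,2]);m&=abs(P[...,2]-z)<1.5
print(cv2.minEnclosingCircle(P[m][:,:2].astype(np.float32).reshape(-1,1,2)),P[m].mean(0),z)
f=ok&(P[...,2]>150)&(P[...,2]<350);print("tip z",np.percentile(P[f][:,2],[0,1]))
E
```

```text
orient [-3.29164188e-01 -1.41218648e-03  2.35062585e+00]
((417.0326232910156, -143.05947875976562), 23.301223754882812) [ 416.49188522 -143.40948678   98.86368651] 98.84027554637592
tip z [221.55931851 227.79040123]
```

apply_moves(
  rows=[
    [[0.0014,-0.0006,-0.04],[0,0,0]],
    [[0.0014,-0.0006,-0.08],[0,0,0]],
    [[0.0014,-0.0006,-0.12],[0,0,0]],
    [[0.0014,-0.0006,-0.152],[0,0,0]],
    [[0.0014,-0.0006,-0.152],[0,0,0]],
  ],
)

```text
time: 2.7
eef_pos: [415.7, -141.5, 65.0]
ee_rot: [3.137, -0.001, -2.36]
ft_force: [0.3, 0.3, 0.3]
width: 1.003
grasp_force: 0.0
```

apply_moves(
  rows=[
    [[0,0,0],[0,0,0]],
    [[0,0,0],[0,0,0]],
    [[0,0,0],[0,0,0]],
    [[0,0,0],[0,0,0]],
    [[0,0,0],[0,0,0]],
  ],
  fingers=1,
)

```text
time: 3.2
eef_pos: [418.3, -143.0, 70.1]
ee_rot: [-3.14, 0.002, -2.361]
ft_force: [-5.9, 8.6, 27.6]
width: 0.147
grasp_force: 13.5
```

apply_moves(
  rows=[
    [[0,0,0],[0,0,0]],
    [[0,0,0],[0,0,0]],
    [[0,0,0],[0,0,0]],
  ],
)

```text
time: 3.5
eef_pos: [418.7, -143.3, 70.1]
ee_rot: [-3.139, 0.002, -2.361]
ft_force: [-4.7, 5.6, 22.7]
width: 0.004
grasp_force: 10.9
```

The fingers report fully shut where the lid should be, so I'll look.

```bash
python3 - <<'E'
from h import *
o=manip.get_obs();print(o)
a=manip.snapshot("wrist")["frame"];b=manip.snapshot("side")["frame"][150:390,180:500]
cv2.imwrite("pics/c1.png",np.hstack([cv2.resize(a,(400,300)),cv2.resize(b,(400,300))]))
E
```

```text
{'time': 3.5, 'qpos': array([-0.5127006 ,  0.14736263, -0.51286145,  0.90736994,  0.00151918,
       -1.29354892]), 'qvel': array([-0.00045857,  0.00247251,  0.00150443,  0.00276266,  0.00051863,
        0.00034652]), 'joint_efforts': array([-1.61724452e+00, -2.63507026e+01,  2.31828940e+01, -3.33338812e+00,
       -7.04146475e-01,  1.75915002e-04]), 'eef_pos': array([ 418.71037683, -143.31990975,   70.05524859]), 'ee_rot': array([-3.13892844e+00,  2.33765771e-03, -2.36073878e+00]), 'ft_force': array([-4.67332058,  5.57581496, 22.66272792]), 'wrist_torque': array([ 1.22498864,  1.16193294, -0.01633518]), 'grasp_force': 10.855145918321796, 'width': 0.0044123369031011574}
```

View pics/c1.png

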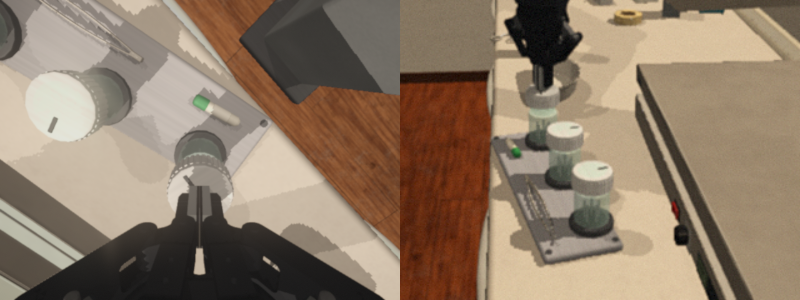

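The picture shows the closed fingertips resting on top of the lid, around (200,190) in the left view. The real tips are therefore about 29 mm above the reported TCP (70 reported, lid top 99). The earlier wrist depth agrees: open tips measured 221 with the TCP at 180. I'll lift, open and go about 29 mm deeper.

apply_moves(
  rows=[
    [[0,0,0.03],[0,0,0]],
    [[0,0,0.03],[0,0,0]],
    [[0,0,0.03],[0,0,0]],
    [[0,0,0.03],[0,0,0]],
    [[0,0,0.03],[0,0,0]],
  ],
  fingers=-1,
)

```text
time: 4.1
eef_pos: [417.1, -143.3, 88.6]
ee_rot: [3.14, -0.0, -2.361]
ft_force: [-0.4, -0.1, -0.3]
width: 0.85
grasp_force: 0.0
```

apply_moves(
  rows=[
    [[0,0,0],[0,0,0]],
    [[0,0,0],[0,0,0]],
    [[0,0,0],[0,0,0]],
  ],
)

```text
time: 4.4
eef_pos: [417.4, -143.5, 89.0]
ee_rot: [3.141, -0.0, -2.361]
ft_force: [-0.2, -0.7, -0.4]
width: 1.001
grasp_force: 0.0
```

```bash
python3 - <<'E'
from h import *
o=manip.get_obs();print(o["eef_pos"],o["width"],o["ft_force"])
s=manip.snapshot("wrist");P=cloud(s);ok=s["depth"]>0
m=ok&(P[...,2]>95)&(P[...,2]<103)&(np.hypot(P[...,0]-417,P[...,1]+144)<28)
print(cv2.minEnclosingCircle(P[m][:,:2].astype(np.float32).reshape(-1,1,2)),np.median(P[m][:,2]))
# fingers: by nearness to camera
f=ok&(s["depth"]<215);q=P[f]
ax=np.array([-np.sin(o["ee_rot"][2]),np.cos(o["ee_rot"][2])])
t=(q[:,:2]-o["eef_pos"][:2])@ax
for g in(t>20,t<-20): print("finger minz",np.percentile(q[g][:,2],[0.2,2]),"inner |t|",np.abs(t[g]).min())
E
```

```text
[ 417.42595883 -143.47589171   88.96461148] 1.0013731532303742 [-0.22160402 -0.73578666 -0.43766353]
orient [-3.29030198e-01 -8.72397899e-04  2.35082062e+00]
((416.7516174316406, -143.164306640625), 24.08523178100586) 98.85776063106303
finger minz [11.37409148 13.09216717] inner |t| 20.000626230973964
finger minz [ 93.17543731 133.24183031] inner |t| 20.003011464429147
```

apply_moves(
  rows=[
    [[0,0,-0.02],[0,0,0]],
    [[0,0,-0.04],[0,0,0]],
    [[0,0,-0.06],[0,0,0]],
    [[0,0,-0.068],[0,0,0]],
    [[0,0,-0.068],[0,0,0]],
  ],
)

```text
time: 4.95
eef_pos: [416.8, -143.1, 37.5]
ee_rot: [3.139, -0.001, -2.361]
ft_force: [0.4, -0.0, 0.5]
width: 1.002
grasp_force: 0.0
```

apply_moves(
  rows=[
    [[0,0,0],[0,0,0]],
    [[0,0,0],[0,0,0]],
    [[0,0,0],[0,0,0]],
    [[0,0,0],[0,0,0]],
    [[0,0,0],[0,0,0]],
  ],
  fingers=1,
)

```text
time: 5.45
eef_pos: [417.8, -143.5, 39.2]
ee_rot: [-3.141, 0.001, -2.361]
ft_force: [-1.5, 2.0, 6.9]
width: 0.548
grasp_force: 60.3
```

```bash
python3 - <<'E'
from h import *
o=manip.get_obs();print(o)
a=manip.snapshot("wrist")["frame"];b=manip.snapshot("side")["frame"][150:390,180:500]
cv2.imwrite("pics/c2.png",np.hstack([cv2.resize(a,(400,300)),cv2.resize(b,(400,300))]))
E
```

```text
{'time': 5.45, 'qpos': array([-5.13118330e-01,  1.82628169e-01, -5.57298902e-01,  8.30185595e-01,
        3.28390648e-04, -1.29358026e+00]), 'qvel': array([ 0.00063896,  0.00031057, -0.00100294, -0.00029492, -0.00167265,
       -0.00107824]), 'joint_efforts': array([-4.43639830e-01, -3.30963421e+01,  2.43850744e+01, -1.12991944e+00,
       -1.41899250e-01, -1.40822434e-03]), 'eef_pos': array([ 417.78002748, -143.45306738,   39.24009658]), 'ee_rot': array([-3.14102497e+00,  5.02956736e-04, -2.36113046e+00]), 'ft_force': array([-1.53006467,  2.02107747,  6.89910499]), 'wrist_torque': array([2.83565336e-01, 3.79890514e-01, 3.70153614e-04]), 'grasp_force': 60.31171202659607, 'width': 0.5479882254644979}
```

View pics/c2.png

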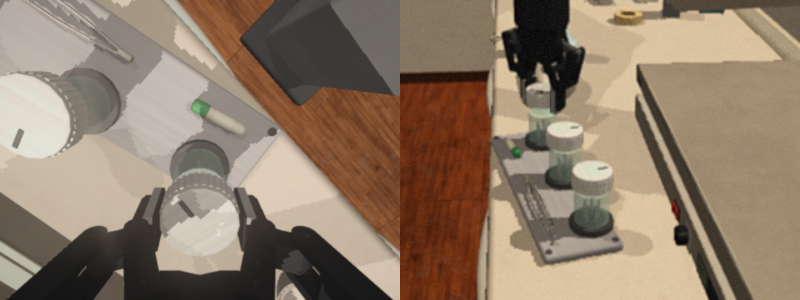

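The lid is held between the pads at (145,215) and (250,215) in the left view, at 46.6 mm with 60 N. Now I turn it clockwise, following it down 1.3 mm per 30°.

apply_moves(
  rows=[
    [[0,0,-0.0004],[0,0,-0.25]],
    [[0,0,-0.0009],[0,0,-0.5]],
    [[0,0,-0.0013],[0,0,-0.75]],
    [[0,0,-0.0018],[0,0,-1]],
  ],
)

```text
time: 5.95
eef_pos: [417.8, -143.6, 37.9]
ee_rot: [-3.141, 0.001, -2.89]
ft_force: [-1.2, 0.3, 6.9]
width: 0.543
grasp_force: 60.4
```

apply_moves(
  rows=[
    [[0,0,-0.0004],[0,0,-0.25]],
    [[0,0,-0.0009],[0,0,-0.5]],
    [[0,0,-0.0013],[0,0,-0.75]],
    [[0,0,-0.0018],[0,0,-1]],
  ],
)

```text
time: 6.35
eef_pos: [417.8, -143.7, 36.6]
ee_rot: [-3.141, 0.001, 2.87]
ft_force: [-2.3, 1.6, 6.8]
width: 0.544
grasp_force: 60.4
```

```bash
cat > mark.py <<'E'
from h import *
import sys
o=manip.get_obs();print(o["time"],o["eef_pos"],o["ee_rot"][2],o["qpos"][5],o["width"],o["ft_force"],o["wrist_torque"])
s=manip.snapshot("wrist");P=cloud(s);ok=s["depth"]>0
m=ok&(P[...,2]>80)&(P[...,2]<105)&(np.hypot(P[...,0]-417,P[...,1]+143.3)<20)
z=np.median(P[m][:,2]);m&=abs(P[...,2]-z)<2
g=cv2.cvtColor(s["frame"],cv2.COLOR_BGR2GRAY)
k=m&(g<0.5*np.median(g[m]))&(np.hypot(P[...,0]-417,P[...,1]+143.3)<19)
q=P[k][:,:2]-[417,-143.3] if k.any() else np.zeros((1,2))
print("top z",z,"mark",k.sum(),q.mean(0),"angle",np.arctan2(*q.mean(0)[::-1]))
E
python3 mark.py
```

```text
6.35 [ 417.82934661 -143.65919931   36.56102585] 2.869634654894682 -0.24124771068017375 0.5443204261340063 [-2.26651213  1.62476428  6.77976178] [0.15879771 0.45875117 0.14538864]
orient [-3.29630067e-01 -4.23249400e-04  1.29857269e+00]
top z 96.01247471228001 mark 0 [0. 0.] angle 0.0
```

The lid is sinking as expected (98.9 → 96.0), so I continue.

apply_moves(
  rows=[
    [[0,0,-0.0004],[0,0,-0.25]],
    [[0,0,-0.0009],[0,0,-0.5]],
    [[0,0,-0.0013],[0,0,-0.75]],
    [[0,0,-0.0018],[0,0,-1]],
  ],
)

```text
time: 6.8
eef_pos: [417.8, -143.8, 35.2]
ee_rot: [3.142, 0.001, 2.346]
ft_force: [-3.8, 0.7, 6.4]
width: 0.547
grasp_force: 60.4
```

apply_moves(
  rows=[
    [[0,0,-0.0004],[0,0,-0.25]],
    [[0,0,-0.0009],[0,0,-0.5]],
    [[0,0,-0.0013],[0,0,-0.75]],
    [[0,0,-0.0018],[0,0,-1]],
  ],
)

```text
time: 7.2
eef_pos: [417.6, -143.8, 33.9]
ee_rot: [3.141, 0.001, 1.822]
ft_force: [-3.0, 0.7, 7.2]
width: 0.544
grasp_force: 60.4
```

apply_moves(
  rows=[
    [[0,0,-0.0004],[0,0,-0.25]],
    [[0,0,-0.0009],[0,0,-0.5]],
    [[0,0,-0.0013],[0,0,-0.75]],
    [[0,0,-0.0018],[0,0,-1]],
    [[0,0,-0.0018],[0,0,-1]],
  ],
)

```text
time: 7.7
eef_pos: [417.5, -143.8, 32.5]
ee_rot: [3.141, 0.001, 1.301]
ft_force: [-3.1, 0.1, 7.2]
width: 0.546
grasp_force: 60.5
```

apply_moves(
  rows=[
    [[0,0,0],[0,0,0]],
    [[0,0,0],[0,0,0]],
    [[0,0,0],[0,0,0]],
    [[0,0,0],[0,0,0]],
    [[0,0,0],[0,0,0]],
  ],
  fingers=-1,
)

```text
time: 8.2
eef_pos: [417.5, -143.5, 31.4]
ee_rot: [-3.142, -0.0, 1.304]
ft_force: [-0.5, -0.4, 0.6]
width: 0.997
grasp_force: 0.0
```

```bash
python3 mark.py
```

```text
8.2 [ 417.54757683 -143.48743054   31.39082043] 1.3039863357114354 1.3243888706891416 0.9967442772844772 [-0.50429091 -0.42341432  0.57246601] [-0.0390895   0.00910966  0.01551324]
orient [-3.27717229e-01 -1.69171637e-04 -2.67087038e-01]
top z 92.14065675549259 mark 0 [0. 0.] angle 0.0
```

Top at 92.1, so about 1.6 rad remain. I turn back with the fingers open, then regrip.

apply_moves(
  rows=[
    [[0,0,0],[0,0,0.25]],
    [[0,0,0],[0,0,0.5]],
    [[0,0,0],[0,0,0.75]],
    [[0,0,0],[0,0,1]],
  ],
)

```text
time: 8.65
eef_pos: [417.5, -143.5, 31.4]
ee_rot: [-3.142, -0.0, 1.833]
ft_force: [0.1, 1.2, 0.4]
width: 0.999
grasp_force: 0.0
```

apply_moves(
  rows=[
    [[0,0,0],[0,0,0.25]],
    [[0,0,0],[0,0,0.5]],
    [[0,0,0],[0,0,0.75]],
    [[0,0,0],[0,0,1]],
  ],
)

```text
time: 9.05
eef_pos: [417.5, -143.5, 31.4]
ee_rot: [3.142, -0.0, 2.356]
ft_force: [-0.6, -0.5, -0.7]
width: 1.0
grasp_force: 0.0
```

apply_moves(
  rows=[
    [[0,0,0],[0,0,0.25]],
    [[0,0,0],[0,0,0.5]],
    [[0,0,0],[0,0,0.75]],
    [[0,0,0],[0,0,1]],
  ],
)

```text
time: 9.45
eef_pos: [417.5, -143.5, 31.4]
ee_rot: [3.141, -0.0, 2.88]
ft_force: [0.1, 0.3, 1.0]
width: 1.003
grasp_force: 0.0
```

apply_moves(
  rows=[
    [[0,0,0],[0,0,0.25]],
    [[0,0,0],[0,0,0.5]],
    [[0,0,0],[0,0,0.75]],
    [[0,0,0],[0,0,1]],
    [[0,0,0],[0,0,1]],
  ],
)

```text
time: 9.95
eef_pos: [417.6, -143.5, 31.4]
ee_rot: [3.141, -0.0, -2.885]
ft_force: [0.0, 1.0, 0.5]
width: 1.0
grasp_force: 0.0
```

apply_moves(
  rows=[
    [[0,0,0],[0,0,0]],
    [[0,0,0],[0,0,0]],
    [[0,0,0],[0,0,0]],
    [[0,0,0],[0,0,0]],
    [[0,0,0],[0,0,0]],
  ],
  fingers=1,
)

```text
time: 10.45
eef_pos: [417.6, -143.6, 31.7]
ee_rot: [-3.142, 0.0, -2.885]
ft_force: [-1.5, 0.7, 2.4]
width: 0.544
grasp_force: 60.9
```

```bash
python3 mark.py
```

```text
10.45 [ 417.58568326 -143.56202579   31.66588745] -2.885440177333093 -0.769494851399297 0.5441844896184465 [-1.50585779  0.70186689  2.40493608] [ 0.13798038  0.1992206  -0.05077027]
orient [-3.29071405e-01 -5.00148927e-04  1.82674618e+00]
top z 92.13201234330651 mark 9 [-6.63275409 16.03259644] angle 1.9630606478756842
```

apply_moves(
  rows=[
    [[0,0,-0.0004],[0,0,-0.25]],
    [[0,0,-0.0009],[0,0,-0.5]],
    [[0,0,-0.0013],[0,0,-0.75]],
    [[0,0,-0.0018],[0,0,-1]],
  ],
)

```text
time: 10.9
eef_pos: [417.6, -143.6, 30.3]
ee_rot: [-3.142, 0.0, 2.869]
ft_force: [-0.9, -0.0, 5.3]
width: 0.545
grasp_force: 60.8
```

apply_moves(
  rows=[
    [[0,0,-0.0004],[0,0,-0.25]],
    [[0,0,-0.0009],[0,0,-0.5]],
    [[0,0,-0.0013],[0,0,-0.75]],
    [[0,0,-0.0018],[0,0,-1]],
  ],
)

```text
time: 11.3
eef_pos: [417.6, -143.6, 29.0]
ee_rot: [3.142, 0.0, 2.346]
ft_force: [-1.4, 0.0, 4.1]
width: 0.545
grasp_force: 60.8
```

apply_moves(
  rows=[
    [[0,0,-0.0004],[0,0,-0.25]],
    [[0,0,-0.0009],[0,0,-0.5]],
    [[0,0,-0.0013],[0,0,-0.75]],
    [[0,0,-0.0018],[0,0,-1]],
  ],
)

```text
time: 11.7
eef_pos: [417.6, -143.6, 27.6]
ee_rot: [3.141, 0.0, 1.822]
ft_force: [-1.9, 0.1, 3.7]
width: 0.547
grasp_force: 60.8
```

```bash
python3 mark.py
```

```text
11.7 [ 417.57300595 -143.58346986   27.62431218] 1.8221088725559784 0.8061956558022727 0.5471516961136887 [-1.86644822  0.07577988  3.72013087] [0.05634028 0.25657265 0.12870428]
orient [-0.32819022 -0.00060809  0.25106382]
top z 88.00420637447438 mark 65 [15.14221527  6.23066774] angle 0.3903607070709533
```

Nearly home. I go on in smaller steps, watching the torque for the stop.

apply_moves(
  rows=[
    [[0,0,-0.0003],[0,0,-0.2]],
    [[0,0,-0.0005],[0,0,-0.4]],
    [[0,0,-0.0005],[0,0,-0.5]],
  ],
)

```text
time: 12.05
eef_pos: [417.6, -143.5, 27.2]
ee_rot: [3.142, 0.0, 1.569]
ft_force: [-2.5, 0.4, 4.2]
width: 0.549
grasp_force: 60.9
```

```bash
python3 mark.py
```

```text
12.05 [ 417.57158495 -143.46334944   27.22464882] 1.5687887533587228 1.0598945304329968 0.5488390037584007 [-2.54573453  0.40413365  4.19374595] [-0.04057074  0.26415553  1.35875681]
orient [-0.32814806 -0.00035655 -0.00222097]
top z 87.79846854955227 mark 184 [13.14907926  3.40907257] angle 0.2536778028663107
```

The torque jumped to 1.36 N m, which is the firm stop. I'll turn a little more to be certain, then release and rise.

apply_moves(
  rows=[
    [[0,0,0],[0,0,-0.2]],
    [[0,0,0],[0,0,-0.4]],
    [[0,0,0],[0,0,-0.4]],
  ],
)

```text
time: 12.4
eef_pos: [417.7, -143.0, 27.1]
ee_rot: [3.141, -0.001, 1.36]
ft_force: [0.4, 1.6, 4.2]
width: 0.54
grasp_force: 61.0
```

```bash
python3 mark.py
```

```text
12.4 [ 417.6706464  -143.04935883   27.13745932] 1.3598906734758942 1.268985463615619 0.5402441724092965 [0.44099959 1.61551725 4.16401669] [0.37793797 0.09500092 0.87612658]
orient [-0.32709555 -0.00042233 -0.21113184]
top z 87.791475336211 mark 186 [13.14959812  3.40729552] angle 0.2535415835203308
```

apply_moves(
  rows=[
    [[0,0,0],[0,0,0]],
    [[0,0,0],[0,0,0]],
    [[0,0,0],[0,0,0]],
    [[0,0,0],[0,0,0]],
    [[0,0,0],[0,0,0]],
  ],
  fingers=-1,
)

```text
time: 12.95
eef_pos: [417.5, -143.6, 26.9]
ee_rot: [-3.142, 0.0, 1.356]
ft_force: [0.7, 0.1, 0.4]
width: 1.001
grasp_force: 0.0
```

apply_moves(
  rows=[
    [[0,0,0.04],[0,0,0]],
    [[0,0,0.08],[0,0,0]],
    [[0,0,0.12],[0,0,0]],
    [[0,0,0.15],[0,0,0]],
    [[0,0,0.15],[0,0,0]],
  ],
)

```text
time: 13.45
eef_pos: [419.7, -144.8, 142.7]
ee_rot: [3.136, 0.002, 1.356]
ft_force: [0.1, 0.4, 0.6]
width: 1.004
grasp_force: 0.0
```

```bash
python3 mark.py; python3 - <<'E'
from h import *
s=manip.snapshot("wrist");cv2.imwrite("pics/end.png",s["frame"]);P=cloud(s);ok=s["depth"]>0
for a in((417,-143.3),(440,-251)):
    k=ok&(np.hypot(P[...,0]-a[0],P[...,1]-a[1])<18)&(P[...,2]>80)&(P[...,2]<105);print(k.sum(),np.median(P[k][:,2]))
E
```

```text
13.45 [ 419.72324724 -144.78005027  142.70338161] 1.3563656074505621 1.271922500172582 1.0036176153363165 [0.11152143 0.3606228  0.57223128] [ 0.01384893 -0.03739512  0.02116653]
orient [-0.32961591 -0.00618252 -0.21470465]
top z 87.82859131729504 mark 0 [0. 0.] angle 0.0
orient [-0.32885876 -0.00372452 -0.21475022]
2264 87.81918492521133
1535 87.745643526142
```

View pics/end.png

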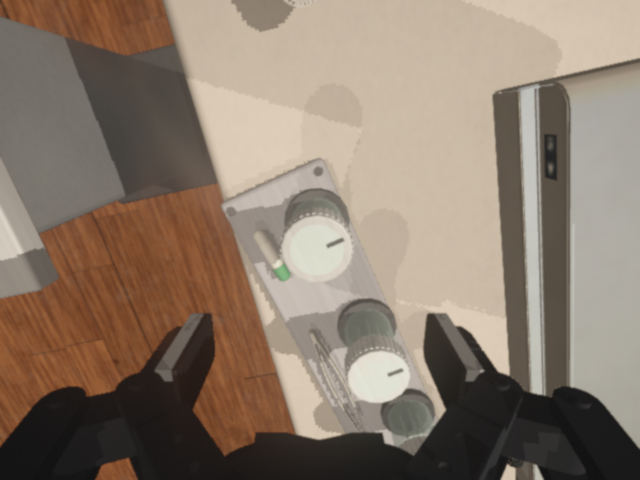

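The lid at (317,248) is level with its neighbour at (378,375), 87.8 against 87.7 mm. Its mark stayed put while the fingers slipped, so it is on the stop, and the gripper is clear.

```bash
python3 -c "
from station import manip
print(manip.finish_job())"
```

```text
the job is handed in; nothing more can be done
None
```

The loose lid is screwed fully home in two grips, level with the neighbouring closed lid to about 0.1 mm, released, and the job was handed in at about 13.5 s. On the first attempt the fingers closed on top of the lid, pressing with up to about 28 N, because the real fingertips sit about 29 mm above the reported TCP.

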